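# Feed bottles into their colour-coded spill cups

## Robot

A 6-joint arm with a two-finger parallel gripper is mounted at the origin on the work surface. World frame = base frame: x ahead of the robot, y to its left, z up, the work surface at z = 0. Lengths are in m, angles in degrees, forces in N, time in s.
With the tool pointing down it reaches from about 0.425 to 0.925 m from the base axis. Payload 12.5 kg.
Tool frame: the origin (TCP) lies midway between the tips of the shut fingers; the grasp point (between the pads) lies 19 mm behind it (manip.grip_point_offset is the distance from the TCP to the grasp point, in m); z points along the fingers, y is the line along which they close (so a half turn about z gives the same grasp; the last joint's range is limited). The gripper opens to 85 mm and grips with 20 to 120 N. Pads are 22 mm wide; open, the fingers measure 114 mm over their backs; the gripper's body (76 mm by 85 mm) begins 54 mm behind the grasp point. The pads swing forward as they close: fully open they stand 13 mm farther back than shut.
Start: joints at [-73.258, 28.126, 89.318, -0, 62.55, -6.05], TCP at [0.242, -0.576, 0.231] pointing down, gripper open.
Joint ranges: [-177.58, 177.58], [-47.91, 125.51], [2.72, 160], [-65.01, 245.01], [3.68, 167.84], [-153.87, 153.87]. Speed limits (degrees/s): [127.2, 127.2, 159.86, 180, 180, 180].

## Interface

Orientations are given as [roll, pitch, yaw] about the fixed x, y, z axes, in that order (R = Rz(yaw) Ry(pitch) Rx(roll)).
In Python, from plant import telemetry, eyes, manip gives the robot as it stands. The module is installed in compiled form; this text tells all that it offers.
- The arm moves only by the tool arm_command, never from a script. Its argument "commands" is a list of rows, each an object of numbers: "tx", "ty", "tz": the shift along the tool's x, y, z in mm; "yaw": the turn about the tool's z in degrees; "fingers": the finger opening in mm, from 0 to 85.4. In form: [{"tx": .., "ty": .., "tz": .., "yaw": .., "fingers": ..}, ...]. A call has 1 to 12 rows; each row shifts and turns the commanded pose from where the row before left it, along the tool's axes as they then stand; what a row does not reach is not made up. A row lasts 1/10 s, in which the tool goes at most 50 mm and 8.59 degrees, less where a joint would pass 70% of its speed; a pose out of reach is approached as far as the arm can. A call with a gripper value outside its range is refused whole. The fingers move at their own pace and stop on an object; the grip force is fixed at half the most. Time passes only in rows, so rows that do not move let the fingers close. It gives the time, the measured TCP pose, the force, the opening and the grip force at its end, in the units of the state.
- telemetry.sense(): the state, without advancing time (a new reading comes with each control period).
- eyes.read_camera(name): name is "scene" or "top"; returns a dict with "color" (400x640x3 uint8, red, green, blue), "K" (3x3 intrinsics, pixels), "dist_coeffs" ([k1, k2, p1, p2, k3] as OpenCV has them; the pictures are not rectified), "R" (3x3) and "t" (3): a world point X has camera coordinates R X + t. Camera axes: x right, y down, z forward; pixel columns grow to the right and rows downward; lengths in m; the calibration is good to about 2 mm. A picture is of the moment at which its call begins. There is no depth.
- manip.job_done(): hands the job in; it is judged then, once.
The state is a dict: "clock": time; "joint_positions": joint angles; "qd": joint speeds; "effort": joint torques, N m; "tcp_pos": TCP position; "eef_rot": TCP orientation; "force": force on the tool from outside, world axes, zero at the start; "moment": the same for the moment, N m; "opening": finger opening in m; "finger_force": force on a finger pad.
Only numpy, scipy, OpenCV 4.12 (cv2) and the standard library are available. Lean on these libraries where they do the work, as an engineer would, in place of code of your own. Each camera call takes 0.05 s, during which the arm holds its last target. There are 200 camera calls.

## Task

Get the feed bottles ready for the bioreactor: put each of the four capped glass bottles into the spill cup of the same colour as its cap, standing upright with its foot down on the floor of the cup. Set each one down before letting go (do not drop them in from above), never tip a bottle over, and leave the beaker and the petri dish where they are.

Things in the scene. Friction and masses are not known exactly. Their poses are not given: they have to be found in the camera images.
- bottle_blue: capped clear-glass laboratory bottle, blue screw cap, white paper band, upright, 112 mm tall, about 140 g. Body 52 mm in diameter up to 66 mm, narrowing to a 28 mm neck at 80 mm; cap 40 mm in diameter at heights 88 to 112 mm (does not unscrew; good to grip by). Origin: centre of the underside; z up the axis. Round: yaw is of no account
- cup_blue: blue shallow round plastic spill cup fixed to the bench, open at the top: 78 mm outside, 72 mm inside, 14 mm tall, inner floor 4 mm above the bench. Origin: centre of its underside on the bench; z up
- bottle_green: capped clear-glass laboratory bottle, green screw cap, white paper band, upright, 112 mm tall, about 140 g. Body 52 mm in diameter up to 66 mm, narrowing to a 28 mm neck at 80 mm; cap 40 mm in diameter at heights 88 to 112 mm (does not unscrew; good to grip by). Origin: centre of the underside; z up the axis. Round: yaw is of no account
- cup_green: green shallow round plastic spill cup fixed to the bench, open at the top: 78 mm outside, 72 mm inside, 14 mm tall, inner floor 4 mm above the bench. Origin: centre of its underside on the bench; z up
- bottle_red: capped clear-glass laboratory bottle, red screw cap, white paper band, upright, 112 mm tall, about 140 g. Body 52 mm in diameter up to 66 mm, narrowing to a 28 mm neck at 80 mm; cap 40 mm in diameter at heights 88 to 112 mm (does not unscrew; good to grip by). Origin: centre of the underside; z up the axis. Round: yaw is of no account
- cup_red: red shallow round plastic spill cup fixed to the bench, open at the top: 78 mm outside, 72 mm inside, 14 mm tall, inner floor 4 mm above the bench. Origin: centre of its underside on the bench; z up
- bottle_yellow: capped clear-glass laboratory bottle, yellow screw cap, white paper band, upright, 112 mm tall, about 140 g. Body 52 mm in diameter up to 66 mm, narrowing to a 28 mm neck at 80 mm; cap 40 mm in diameter at heights 88 to 112 mm (does not unscrew; good to grip by). Origin: centre of the underside; z up the axis. Round: yaw is of no account
- cup_yellow: yellow shallow round plastic spill cup fixed to the bench, open at the top: 78 mm outside, 72 mm inside, 14 mm tall, inner floor 4 mm above the bench. Origin: centre of its underside on the bench; z up
- beaker: small empty glass beaker standing loose on the bench, 48 mm across the rim, 60 mm tall; a bystander to leave alone. Origin: centre of the underside
- dish: closed white petri dish with a clear lid lying loose on the bench, 56 mm in diameter, 18 mm tall; a bystander to leave alone. Origin: centre of the underside
Not all that is in view belongs to the job. Leave any black, pink or turquoise look-alike of the bottle_red alone.

How it is judged (in metres and radians):
At the end, for the whole second after the job is handed in: Each bottle stands upright (within 0.1 rad) and at rest inside the cup of its cap's colour, its axis within 13 mm of the cup's (which any bottle standing inside the rim meets) and its underside within 8 mm of the bench, that is, on the cup's floor and not on the rim (horizontal distance between bottle_blue and cup_blue below 0.013 m and z of bottle_blue in the frame of cup_blue between 0 and 0.008 m and angle between each of bottle_blue, bottle_green, bottle_red, bottle_yellow's own z axis and vertical below 0.1 rad and linear speed of each of bottle_blue, bottle_green, bottle_red, bottle_yellow below 0.02 m/s and angular speed of each of bottle_blue, bottle_green, bottle_red, bottle_yellow below 0.2 rad/s and horizontal distance between bottle_green and cup_green below 0.013 m and z of bottle_green in the frame of cup_green between 0 and 0.008 m and horizontal distance between bottle_red and cup_red below 0.013 m and z of bottle_red in the frame of cup_red between 0 and 0.008 m and horizontal distance between bottle_yellow and cup_yellow below 0.013 m and z of bottle_yellow in the frame of cup_yellow between 0 and 0.008 m); the robot touches nothing.
It fails at once if a bottle is tipped over (more than 0.7 rad from upright) (angle between any of bottle_blue, bottle_green, bottle_red, bottle_yellow's own z axis and vertical above 0.7 rad).
It fails at once if a bottle is dropped: let go by the fingers while its foot is more than 20 mm above the bench ((height (world z) of bottle_blue above 0.02 m and contact force between bottle_blue and the fingers below 0.05 N) or (height (world z) of bottle_green above 0.02 m and contact force between bottle_green and the fingers below 0.05 N) or (height (world z) of bottle_red above 0.02 m and contact force between bottle_red and the fingers below 0.05 N) or (height (world z) of bottle_yellow above 0.02 m and contact force between bottle_yellow and the fingers below 0.05 N)).
It fails at once if the beaker or the petri dish is moved more than 30 mm (distance of any of beaker, dish from where it was at the start of the episode above 0.03 m).
It also fails if it takes over 112 s, if anything falls off the work surface, if the arm or the gripper's body presses on something with over 40 N, if the wrist force passes 120 N, or if a joint passes its speed limit or range.

## Working session

There is one attempt and no reset: what is moved stays moved. The work goes in short steps, Python scripts to look and compute and a tool call to move; the robot and the scene stay as the last step left them, time stands still between calls to the robot, and variables do not carry over. Pictures are saved under pics/ and viewed, at most 14 in all, crops included, and the job is handed in when it is done.

Besides the shell and the picture viewer there is one more tool, called after "Emit:" as name(argument=value, ...), one argument or row to a line, values as JSON. arm_command: Moves the arm, as the interface text tells. Its arguments: {"type":"object","properties":{"commands":{"type":"array"}},"required":["commands"]}

```bash
mkdir -p pics
python3 - <<'E'
from plant import telemetry, eyes, manip
import cv2,numpy as np
for n in("top","scene"):
    c=eyes.read_camera(n); cv2.imwrite(f"pics/{n}0.png",c["color"][:,:,::-1]); np.savez(f"{n}.npz",**{k:np.array(v) for k,v in c.items()})
    print(n,(-np.array(c["R"]).T@np.array(c["t"])).round(3),np.array(c["R"]).round(3).tolist(),np.array(c["K"]).round(1).tolist(),c["dist_coeffs"])
s=telemetry.sense();print(s["clock"],s["tcp_pos"],s["eef_rot"],s["opening"],manip.grip_point_offset)
E
```

```text
top [0.391 0.023 0.88 ] [[0.163, -0.987, -0.004], [-0.966, -0.159, -0.205], [0.201, 0.037, -0.979]] [[376.7, 0.0, 323.1], [0.0, 376.7, 187.6], [0.0, 0.0, 1.0]] [-0.08462138  0.          0.          0.          0.        ]
scene [1.325 0.027 0.759] [[0.04, 0.999, -0.021], [0.672, -0.043, -0.739], [-0.74, 0.015, -0.673]] [[383.9, 0.0, 320.5], [0.0, 383.9, 206.0], [0.0, 0.0, 1.0]] [0.02146241 0.         0.         0.         0.        ]
0.1 [ 0.24208058 -0.57599146  0.23080283] [-1.79943806e+02 -3.21661410e-03  2.27941993e+01] 0.0851267280307246 0.0187
```

View pics/top0.png

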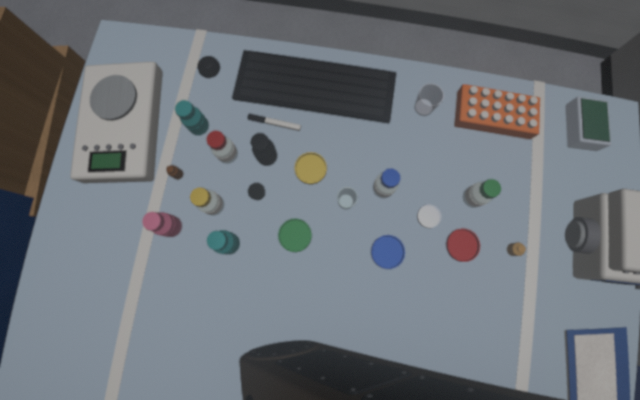

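View pics/scene0.png

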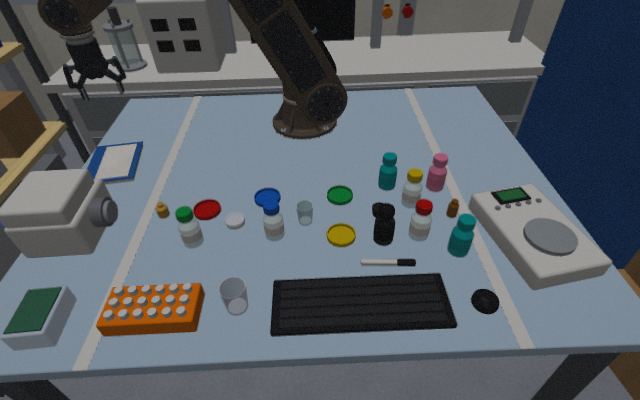

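The top view shows red cap (217,139), yellow cap (201,196), blue cap (390,178) and green cap (490,188). The cups are yellow (311,168), green (295,235), blue (388,252) and red (463,245). The beaker is at (346,200) and the dish at (430,216). I'll fit cap and cup models to the colour masks.

```bash
cat > loc.py <<'E'
import cv2,numpy as np
from scipy.optimize import least_squares
def proj(c,P): return cv2.projectPoints(np.float64(P),cv2.Rodrigues(c["R"])[0],c["t"],c["K"],c["dist_coeffs"])[0][:,0]
a=np.linspace(0,2*np.pi,60)
def hull(c,x,y,r,z0,z1):
    P=np.vstack([np.c_[x+r*np.cos(a),y+r*np.sin(a),0*a+z] for z in(z0,z1)])
    h=cv2.convexHull(np.float32(proj(c,P))); m=cv2.moments(h); return np.array([m["m10"],m["m01"]])/m["m00"],m["m00"]
def ground(c,uv,z=0):
    p=cv2.undistortPoints(np.float64([[uv]]),c["K"],c["dist_coeffs"])[0,0]
    d=c["R"].T@np.r_[p,1]; o=-c["R"].T@c["t"]; return (o+d*(z-o[2])/d[2])[:2]
H={"red":(0,8),"yellow":(20,32),"green":(50,75),"blue":(105,125)}
def blob(c,col,seed):
    hsv=cv2.cvtColor(c["color"],cv2.COLOR_RGB2HSV); h,s,v=cv2.split(hsv); lo,hi=H[col]
    m=((h>=lo)&(h<=hi)|((col=="red")&(h>172)))&(s>115)&(v>40)
    n,l,st,ce=cv2.connectedComponentsWithStats(m.astype(np.uint8))
    k=[i for i in range(1,n) if st[i,4]>25 and np.hypot(*(ce[i]-seed))<14]
    if not k: return None,0
    k=max(k,key=lambda i:st[i,4]); return ce[k],st[k,4]
def fit(obs,r,z0,z1,x0):
    f=lambda p:np.concatenate([hull(c,*p,r,z0,z1)[0]-b for c,b in obs])
    s=least_squares(f,x0,diff_step=1e-4); return s.x,s.fun
E
cat > m.py <<'E'
from loc import *
T,S=[dict(np.load(n+".npz")) for n in("top","scene")]
cap={"red":[(217,139),(424,207)],"yellow":[(201,196),(415,175)],"blue":[(390,178),(271,208)],"green":[(490,188),(184,214)]}
cup={"red":[(463,245),(207,210)],"yellow":[(311,168),(341,235)],"blue":[(388,252),(267,197)],"green":[(295,235),(340,195)]}
for nm,D,g in(("cap",cap,(.02,.088,.112)),("cup",cup,(.039,0,.014))):
    for col,(t,s) in D.items():
        bt,at=blob(T,col,t);bs,as_=blob(S,col,s)
        for lab,o in(("T",[(T,bt)]),("S",[(S,bs)]),("TS",[(T,bt),(S,bs)])):
            if any(b is None for _,b in o): print(nm,col,lab,"none");continue
            x,f=fit(o,*g,ground(T,t,g[2])); print(nm,col,lab,x.round(4),f.round(1),"area",at,as_,"pred",[round(hull(c,*x,*g)[1]) for c in(T,S)])
for n,t,z in(("beaker",(346,200),.06),("dish",(430,216),.018),("black",(260,141),.112),("tealL",(217,240),.112),("tealU",(185,108),.112),("pink",(153,222),.112),("stop",(257,191),0),("vial",(174,171),.03)): print(n,ground(T,t,z).round(3))
for n,I,(x0,y0,x1,y1) in(("t",T,(140,90,540,280)),("s",S,(140,140,500,270))):
    im=I["color"][y0:y1,x0:x1,::-1]; cv2.imwrite(f"pics/{n}c.png",cv2.resize(im,None,fx=2,fy=2,interpolation=cv2.INTER_CUBIC))
E
python3 m.py
```

```text
cap red T [0.6203 0.3031] [-0.  0.] area 197 221 pred [330, 254]
cap red S [0.6201 0.3008] [ 0. -0.] area 197 221 pred [330, 253]
cap red TS [0.62   0.3021] [ 0.4  0.2  0.5 -0. ] area 197 221 pred [330, 253]
cap yellow T [0.4897 0.3086] [-0.  0.] area 212 177 pred [347, 205]
cap yellow S [0.4913 0.307 ] [-0. -0.] area 212 177 pred [346, 206]
cap yellow TS [0.4899 0.3081] [ 0.3 -0.   0.3 -0.3] area 212 177 pred [346, 205]
cap blue T [ 0.5967 -0.0853] [-0. -0.] area 226 541 pred [328, 241]
cap blue S [ 0.5693 -0.094 ] [-0. -0.] area 226 541 pred [330, 230]
cap blue TS [ 0.5903 -0.0879] [0.9 3.1 1.9 5.3] area 226 541 pred [329, 238]
cap green T none
cap green S [ 0.609  -0.3021] [-0.  0.] area 0 215 pred [356, 260]
cap green TS none
cup red T [ 0.4897 -0.2848] [-0. -0.] area 685 427 pred [943, 484]
cup red S [ 0.4911 -0.2869] [0. 0.] area 685 427 pred [942, 485]
cup red TS [ 0.4902 -0.2857] [ 0.4 -0.2  0.5 -0.2] area 685 427 pred [943, 485]
cup yellow T [0.613 0.094] [ 0. -0.] area 610 543 pred [854, 584]
cup yellow S [0.6152 0.0939] [-0. -0.] area 610 543 pred [853, 587]
cup yellow TS [0.6137 0.094 ] [ 0.  -0.3 -0.  -0.4] area 610 543 pred [854, 585]
cup blue T [ 0.4469 -0.1141] [0. 0.] area 796 541 pred [945, 439]
cup blue S [ 0.4619 -0.111 ] [-0.  0.] area 796 541 pred [937, 451]
cup blue TS [ 0.4498 -0.1134] [-0.1 -1.3 -0.5 -2.6] area 796 541 pred [943, 442]
cup green T none
cup green S [0.4517 0.1027] [0. 0.] area 0 393 pred [917, 438]
cup green TS none
beaker [ 0.54  -0.001]
dish [ 0.542 -0.2  ]
black [0.628 0.202]
tealL [0.406 0.248]
tealU [0.677 0.384]
pink [0.419 0.39 ]
stop [0.538 0.211]
vial [0.548 0.409]
```

View pics/tc.png

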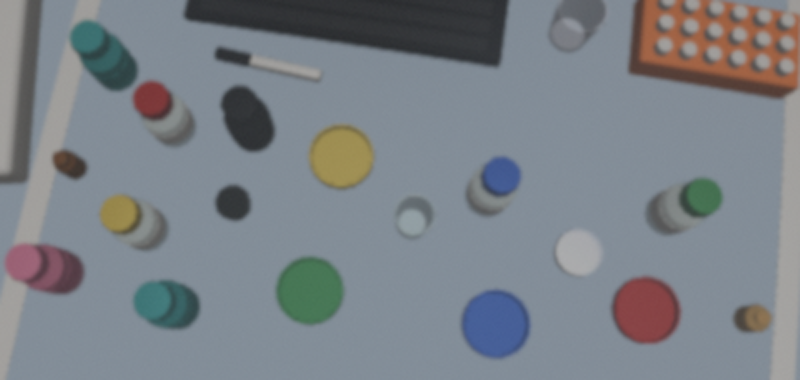

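View pics/sc.png

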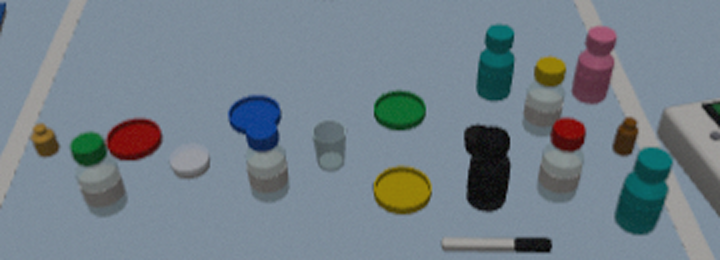

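The crops confirm the fits: green cap in the top view at about (491.5,188.5), green cup at (295,235), and each bottle clear of its neighbours. I still need the green objects from the top view, so I'll relax the saturation threshold and compute the first move.

```bash
sed -i 's/s>115/s>85/;s/(50,75)/(48,80)/' loc.py; python3 m.py | grep -E "green|blue T |red TS|yellow TS"
cat > go.py <<'E'
import sys,numpy as np
from plant import telemetry
s=telemetry.sense(); x=np.array(map(float,sys.argv[1:4]) if 0 else [float(v) for v in sys.argv[1:4]])
d=1000*(x-s["tcp_pos"]); p=np.radians(s["eef_rot"][2])
print("t",s["clock"],"tcp",np.round(s["tcp_pos"],4),np.round(s["eef_rot"],1),"open",round(s["opening"],4),"| tx %.1f ty %.1f tz %.1f"%(np.cos(p)*d[0]+np.sin(p)*d[1],np.sin(p)*d[0]-np.cos(p)*d[1],-d[2]))
E
python3 go.py 0.609 -0.302 0.215
```

```text
cap red TS [0.6198 0.302 ] [ 0.3  0.1  0.3 -0.1] area 239 232 pred [330, 253]
cap yellow TS [0.4898 0.3076] [ 0.2 -0.1  0.2 -0.3] area 262 185 pred [346, 205]
cap blue T [ 0.5964 -0.0852] [ 0. -0.] area 270 570 pred [328, 241]
cap green T [ 0.6099 -0.3045] [ 0. -0.] area 200 232 pred [356, 261]
cap green S [ 0.6085 -0.3024] [0. 0.] area 200 232 pred [356, 260]
cap green TS [ 0.6093 -0.3035] [-0.5  0.2 -0.5  0.2] area 200 232 pred [356, 261]
cup red TS [ 0.4901 -0.2864] [ 0.3 -0.1  0.3 -0.2] area 788 442 pred [943, 485]
cup yellow TS [0.6138 0.094 ] [ 0.1 -0.2  0.1 -0.3] area 727 547 pred [854, 585]
cup blue T [ 0.447  -0.1146] [-0.  0.] area 893 570 pred [945, 439]
cup green T [0.4495 0.1025] [-0. -0.] area 766 409 pred [918, 436]
cup green S [0.4518 0.1026] [-0. -0.] area 766 409 pred [917, 438]
cup green TS [0.45   0.1025] [-0.  -0.2 -0.1 -0.4] area 766 409 pred [917, 436]
t 0.1 tcp [ 0.2421 -0.576   0.2308] [-179.9   -0.    22.8] open 0.0851 | tx 444.4 ty -110.4 tz 15.8
```

Emit:
arm_command(
  commands=[
    {"tx":20,"ty":-5,"tz":0,"fingers":85},
    {"tx":40,"ty":-10,"tz":2,"fingers":85},
    {"tx":40,"ty":-10,"tz":2,"fingers":85},
    {"tx":40,"ty":-10,"tz":2,"fingers":85},
    {"tx":40,"ty":-10,"tz":2,"fingers":85},
    {"tx":40,"ty":-10,"tz":2,"fingers":85},
    {"tx":40,"ty":-10,"tz":2,"fingers":85},
    {"tx":40,"ty":-10,"tz":2,"fingers":85},
    {"tx":40,"ty":-10,"tz":2,"fingers":85},
    {"tx":40,"ty":-10,"tz":0,"fingers":85},
    {"tx":40,"ty":-10,"tz":0,"fingers":85},
    {"tx":24,"ty":-4,"tz":0,"fingers":85},
  ],
)

```text
schema error: expected keys tx, ty, tz, yaw, fingers
```

```bash
python3 go.py 0.6093 -0.3035 0.078
```

```text
t 0.1 tcp [ 0.2421 -0.576   0.2308] [-179.9   -0.    22.8] open 0.0851 | tx 444.1 ty -108.9 tz 152.8
```

Emit:
arm_command(
  commands=[
    {"tx":20,"ty":-5,"tz":0,"yaw":0,"fingers":85},
    {"tx":40,"ty":-10,"tz":2,"yaw":0,"fingers":85},
    {"tx":40,"ty":-10,"tz":2,"yaw":0,"fingers":85},
    {"tx":40,"ty":-10,"tz":2,"yaw":0,"fingers":85},
    {"tx":40,"ty":-10,"tz":2,"yaw":0,"fingers":85},
    {"tx":40,"ty":-10,"tz":2,"yaw":0,"fingers":85},
    {"tx":40,"ty":-10,"tz":2,"yaw":0,"fingers":85},
    {"tx":40,"ty":-10,"tz":2,"yaw":0,"fingers":85},
    {"tx":40,"ty":-10,"tz":2,"yaw":0,"fingers":85},
    {"tx":40,"ty":-10,"tz":0,"yaw":0,"fingers":85},
    {"tx":40,"ty":-10,"tz":0,"yaw":0,"fingers":85},
    {"tx":24,"ty":-4,"tz":0,"yaw":0,"fingers":85},
  ],
)

```text
clock: 1.3
tcp_pos: [0.6111, -0.3014, 0.2148]
eef_rot: [-180.0, 0.0, 22.9]
force: [-0.1, -0.0, 1.1]
opening: 0.0848
finger_force: 0.0
```

```bash
python3 go.py 0.6093 -0.3035 0.078
```

```text
t 1.3 tcp [ 0.6111 -0.3014  0.2148] [-180.     0.    22.9] open 0.0848 | tx -2.5 ty 1.2 tz 136.8
```

Emit:
arm_command(
  commands=[
    {"tx":0,"ty":0,"tz":20,"yaw":0,"fingers":85},
    {"tx":0,"ty":0,"tz":20,"yaw":0,"fingers":85},
    {"tx":0,"ty":0,"tz":20,"yaw":0,"fingers":85},
    {"tx":0,"ty":0,"tz":20,"yaw":0,"fingers":85},
    {"tx":0,"ty":0,"tz":20,"yaw":0,"fingers":85},
    {"tx":0,"ty":0,"tz":20,"yaw":0,"fingers":85},
    {"tx":0,"ty":0,"tz":17,"yaw":0,"fingers":85},
    {"tx":0,"ty":0,"tz":0,"yaw":0,"fingers":85},
    {"tx":0,"ty":0,"tz":0,"yaw":0,"fingers":85},
  ],
)

```text
clock: 2.2
tcp_pos: [0.6093, -0.3038, 0.0784]
eef_rot: [-180.0, 0.0, 22.8]
force: [1.1, 0.4, 0.0]
opening: 0.0852
finger_force: 0.0
```

```bash
python3 go.py 0.6093 -0.3035 0.078
```

```text
t 2.2 tcp [ 0.6093 -0.3038  0.0784] [-180.     0.    22.8] open 0.0852 | tx 0.1 ty -0.2 tz 0.4
```

Emit:
arm_command(
  commands=[
    {"tx":0,"ty":0,"tz":0,"yaw":0,"fingers":30},
    {"tx":0,"ty":0,"tz":0,"yaw":0,"fingers":30},
    {"tx":0,"ty":0,"tz":0,"yaw":0,"fingers":30},
    {"tx":0,"ty":0,"tz":0,"yaw":0,"fingers":30},
    {"tx":0,"ty":0,"tz":0,"yaw":0,"fingers":30},
    {"tx":0,"ty":0,"tz":0,"yaw":0,"fingers":30},
    {"tx":0,"ty":0,"tz":0,"yaw":0,"fingers":30},
    {"tx":0,"ty":0,"tz":0,"yaw":0,"fingers":30},
    {"tx":0,"ty":0,"tz":0,"yaw":0,"fingers":30},
    {"tx":0,"ty":0,"tz":0,"yaw":0,"fingers":30},
  ],
)

```text
clock: 3.2
tcp_pos: [0.6095, -0.3037, 0.0793]
eef_rot: [180.0, -0.0, 22.8]
force: [-0.9, 1.1, 5.5]
opening: 0.0384
finger_force: 59.8
```

Emit:
arm_command(
  commands=[
    {"tx":0,"ty":0,"tz":-5,"yaw":0,"fingers":30},
    {"tx":0,"ty":0,"tz":-12,"yaw":0,"fingers":30},
    {"tx":0,"ty":0,"tz":-15,"yaw":0,"fingers":30},
    {"tx":0,"ty":0,"tz":-15,"yaw":0,"fingers":30},
    {"tx":0,"ty":0,"tz":-15,"yaw":0,"fingers":30},
    {"tx":0,"ty":0,"tz":-15,"yaw":0,"fingers":30},
    {"tx":0,"ty":0,"tz":-15,"yaw":0,"fingers":30},
    {"tx":0,"ty":0,"tz":-15,"yaw":0,"fingers":30},
    {"tx":0,"ty":0,"tz":-15,"yaw":0,"fingers":30},
    {"tx":0,"ty":0,"tz":-10,"yaw":0,"fingers":30},
    {"tx":0,"ty":0,"tz":-5,"yaw":0,"fingers":30},
    {"tx":0,"ty":0,"tz":0,"yaw":0,"fingers":30},
  ],
)

```text
clock: 4.4
tcp_pos: [0.6094, -0.3038, 0.2159]
eef_rot: [180.0, -0.0, 22.8]
force: [0.6, -0.3, -2.3]
opening: 0.0386
finger_force: 60.4
```

```bash
python3 go.py 0.450 0.1025 0.215; python3 -c "
from plant import eyes;import cv2
c=eyes.read_camera('scene')['color'];cv2.imwrite('pics/s1.png',c[:,:,::-1])"
```

```text
t 4.4 tcp [ 0.6094 -0.3038  0.2159] [180.   -0.   22.8] open 0.0386 | tx 10.5 ty -436.3 tz 0.9
```

View pics/s1.png

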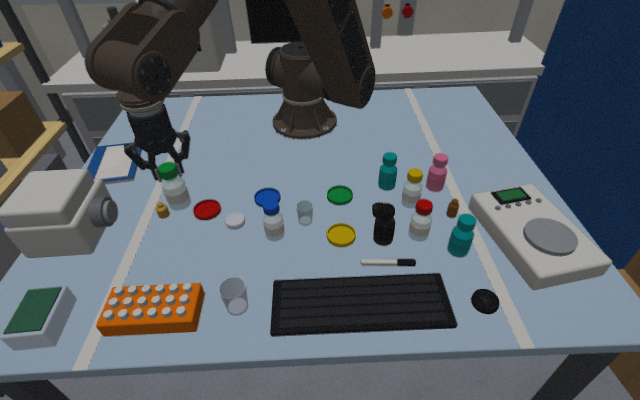

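The green bottle hangs upright in the gripper at (172,180).

Emit:
arm_command(
  commands=[
    {"tx":0,"ty":-15,"tz":0,"yaw":0,"fingers":30},
    {"tx":1,"ty":-35,"tz":0,"yaw":0,"fingers":30},
    {"tx":1,"ty":-42,"tz":0,"yaw":0,"fingers":30},
    {"tx":1,"ty":-42,"tz":0,"yaw":0,"fingers":30},
    {"tx":1,"ty":-42,"tz":0,"yaw":0,"fingers":30},
    {"tx":1,"ty":-42,"tz":0,"yaw":0,"fingers":30},
    {"tx":1,"ty":-42,"tz":0,"yaw":0,"fingers":30},
    {"tx":1,"ty":-42,"tz":0,"yaw":0,"fingers":30},
    {"tx":1,"ty":-42,"tz":0,"yaw":0,"fingers":30},
    {"tx":1,"ty":-42,"tz":0,"yaw":0,"fingers":30},
    {"tx":1,"ty":-35,"tz":0,"yaw":0,"fingers":30},
    {"tx":0.5,"ty":-15,"tz":0,"yaw":0,"fingers":30},
  ],
)

```text
clock: 5.65
tcp_pos: [0.4485, 0.1044, 0.2149]
eef_rot: [-180.0, 0.1, 22.9]
force: [0.4, -0.8, -2.5]
opening: 0.0385
finger_force: 60.6
```

Emit:
arm_command(
  commands=[
    {"tx":0,"ty":0,"tz":0,"yaw":0,"fingers":30},
    {"tx":0,"ty":0,"tz":0,"yaw":0,"fingers":30},
    {"tx":0,"ty":0,"tz":10,"yaw":0,"fingers":30},
    {"tx":0,"ty":0,"tz":15,"yaw":0,"fingers":30},
    {"tx":0,"ty":0,"tz":15,"yaw":0,"fingers":30},
    {"tx":0,"ty":0,"tz":15,"yaw":0,"fingers":30},
    {"tx":0,"ty":0,"tz":15,"yaw":0,"fingers":30},
    {"tx":0,"ty":0,"tz":15,"yaw":0,"fingers":30},
    {"tx":0,"ty":0,"tz":15,"yaw":0,"fingers":30},
    {"tx":0,"ty":0,"tz":5,"yaw":0,"fingers":30},
    {"tx":0,"ty":0,"tz":0,"yaw":0,"fingers":30},
    {"tx":0,"ty":0,"tz":0,"yaw":0,"fingers":30},
  ],
)

```text
clock: 6.85
tcp_pos: [0.4503, 0.102, 0.1104]
eef_rot: [180.0, -0.0, 22.8]
force: [-0.2, 0.2, -0.4]
opening: 0.0385
finger_force: 60.7
```

```bash
python3 go.py 0.450 0.1025 0.083
cat > look.py <<'E'
import sys; from loc import *; from plant import eyes
n,z0,z1,name=sys.argv[1:5]; u,v,w=map(int,sys.argv[5:8]); c=eyes.read_camera(n)["color"][v-w*3//4:v+w*3//4,u-w:u+w,::-1]
cv2.imwrite(f"pics/{name}.png",cv2.resize(c,(600,450),interpolation=cv2.INTER_CUBIC))
E
python3 look.py scene 0 0 g1 340 175 60
```

```text
t 6.85 tcp [0.4503 0.102  0.1104] [180.   -0.   22.8] open 0.0385 | tx -0.1 ty -0.6 tz 27.4
```

View pics/g1.png

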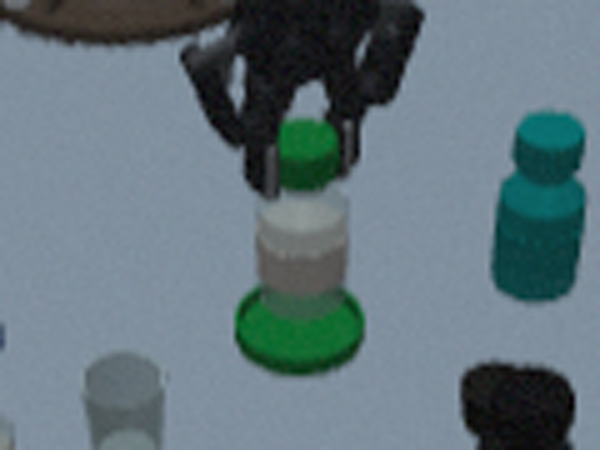

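The bottle is centred above the green cup (crop (300,325)), so I'll lower it.

Emit:
arm_command(
  commands=[
    {"tx":0,"ty":0,"tz":8,"yaw":0,"fingers":30},
    {"tx":0,"ty":0,"tz":8,"yaw":0,"fingers":30},
    {"tx":0,"ty":0,"tz":4,"yaw":0,"fingers":30},
    {"tx":0,"ty":0,"tz":3,"yaw":0,"fingers":30},
    {"tx":0,"ty":0,"tz":2,"yaw":0,"fingers":30},
    {"tx":0,"ty":0,"tz":1,"yaw":0,"fingers":30},
    {"tx":0,"ty":0,"tz":1,"yaw":0,"fingers":30},
    {"tx":0,"ty":0,"tz":0,"yaw":0,"fingers":30},
    {"tx":0,"ty":0,"tz":0,"yaw":0,"fingers":30},
  ],
)

```text
clock: 7.8
tcp_pos: [0.4501, 0.1023, 0.0834]
eef_rot: [180.0, -0.0, 22.8]
force: [0.5, 0.4, -1.7]
opening: 0.0388
finger_force: 61.0
```

Emit:
arm_command(
  commands=[
    {"tx":0,"ty":0,"tz":1,"yaw":0,"fingers":30},
    {"tx":0,"ty":0,"tz":0,"yaw":0,"fingers":30},
    {"tx":0,"ty":0,"tz":0,"yaw":0,"fingers":30},
  ],
)

```text
clock: 8.1
tcp_pos: [0.4504, 0.1025, 0.0832]
eef_rot: [180.0, -0.1, 22.8]
force: [-2.1, 0.5, 12.3]
opening: 0.0383
finger_force: 62.3
```

Contact at 12 N. Release, then rise.

Emit:
arm_command(
  commands=[
    {"tx":0,"ty":0,"tz":0,"yaw":0,"fingers":50},
    {"tx":0,"ty":0,"tz":0,"yaw":0,"fingers":70},
    {"tx":0,"ty":0,"tz":0,"yaw":0,"fingers":85},
    {"tx":0,"ty":0,"tz":0,"yaw":0,"fingers":85},
    {"tx":0,"ty":0,"tz":0,"yaw":0,"fingers":85},
    {"tx":0,"ty":0,"tz":0,"yaw":0,"fingers":85},
    {"tx":0,"ty":0,"tz":-10,"yaw":0,"fingers":85},
    {"tx":0,"ty":0,"tz":-25,"yaw":0,"fingers":85},
    {"tx":0,"ty":0,"tz":-30,"yaw":0,"fingers":85},
    {"tx":0,"ty":0,"tz":-30,"yaw":0,"fingers":85},
    {"tx":0,"ty":0,"tz":-25,"yaw":0,"fingers":85},
    {"tx":0,"ty":0,"tz":-12,"yaw":0,"fingers":85},
  ],
)

```text
clock: 9.3
tcp_pos: [0.4504, 0.1024, 0.2171]
eef_rot: [179.9, -0.2, 22.8]
force: [-0.5, 0.1, -1.0]
opening: 0.085
finger_force: 0.0
```

```bash
python3 go.py 0.5964 -0.0852 0.215;  python3 look.py scene 0 0 g2 310 205 60
```

```text
t 9.3 tcp [0.4504 0.1024 0.2171] [179.9  -0.2  22.8] open 0.085 | tx 61.9 ty 229.5 tz 2.1
```

View pics/g2.png

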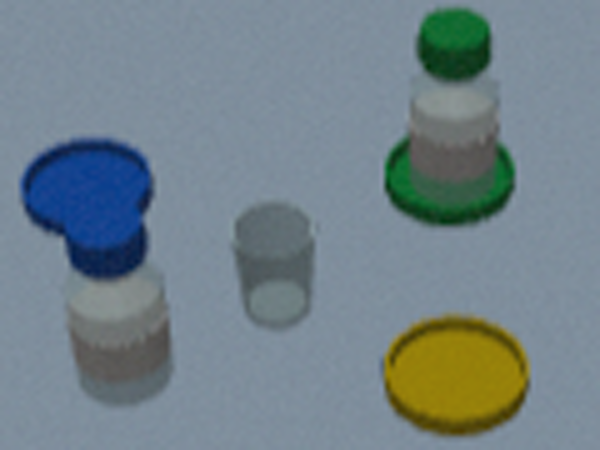

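The green bottle stands in its cup (crop (455,110)). Next is blue.

Emit:
arm_command(
  commands=[
    {"tx":4,"ty":15,"tz":0,"yaw":0,"fingers":85},
    {"tx":10,"ty":35,"tz":0,"yaw":0,"fingers":85},
    {"tx":11,"ty":42,"tz":0,"yaw":0,"fingers":85},
    {"tx":11,"ty":42,"tz":0,"yaw":0,"fingers":85},
    {"tx":11,"ty":42,"tz":0,"yaw":0,"fingers":85},
    {"tx":10,"ty":35,"tz":0,"yaw":0,"fingers":85},
    {"tx":5,"ty":19,"tz":2,"yaw":0,"fingers":85},
    {"tx":0,"ty":0,"tz":0,"yaw":0,"fingers":85},
    {"tx":0,"ty":0,"tz":20,"yaw":0,"fingers":85},
    {"tx":0,"ty":0,"tz":25,"yaw":0,"fingers":85},
    {"tx":0,"ty":0,"tz":15,"yaw":0,"fingers":85},
    {"tx":0,"ty":0,"tz":0,"yaw":0,"fingers":85},
  ],
)

```text
clock: 10.55
tcp_pos: [0.5948, -0.0854, 0.1499]
eef_rot: [-179.8, 0.2, 22.8]
force: [-0.1, 0.2, -0.1]
opening: 0.0848
finger_force: 0.0
```

```bash
python3 go.py 0.596 -0.0852 0.080
```

```text
t 10.55 tcp [ 0.5948 -0.0854  0.1499] [-179.8    0.2   22.8] open 0.0848 | tx 1.1 ty 0.3 tz 69.9
```

Emit:
arm_command(
  commands=[
    {"tx":1,"ty":0,"tz":15,"yaw":0,"fingers":85},
    {"tx":0,"ty":0,"tz":20,"yaw":0,"fingers":85},
    {"tx":0,"ty":0,"tz":20,"yaw":0,"fingers":85},
    {"tx":0,"ty":0,"tz":15,"yaw":0,"fingers":85},
    {"tx":0,"ty":0,"tz":3,"yaw":0,"fingers":85},
    {"tx":0,"ty":0,"tz":0,"yaw":0,"fingers":85},
    {"tx":0,"ty":0,"tz":0,"yaw":0,"fingers":85},
  ],
)

```text
clock: 11.25
tcp_pos: [0.5976, -0.0854, 0.0803]
eef_rot: [179.9, -0.1, 22.8]
force: [-0.2, 0.3, -0.5]
opening: 0.0851
finger_force: 0.0
```

Emit:
arm_command(
  commands=[
    {"tx":-1,"ty":0,"tz":0,"yaw":0,"fingers":60},
    {"tx":0,"ty":0,"tz":0,"yaw":0,"fingers":30},
    {"tx":0,"ty":0,"tz":0,"yaw":0,"fingers":30},
    {"tx":0,"ty":0,"tz":0,"yaw":0,"fingers":30},
    {"tx":0,"ty":0,"tz":0,"yaw":0,"fingers":30},
    {"tx":0,"ty":0,"tz":0,"yaw":0,"fingers":30},
    {"tx":0,"ty":0,"tz":0,"yaw":0,"fingers":30},
    {"tx":0,"ty":0,"tz":0,"yaw":0,"fingers":30},
    {"tx":0,"ty":0,"tz":0,"yaw":0,"fingers":30},
    {"tx":0,"ty":0,"tz":0,"yaw":0,"fingers":30},
  ],
)

```text
clock: 12.25
tcp_pos: [0.5965, -0.0858, 0.08]
eef_rot: [180.0, -0.0, 22.8]
force: [-1.8, -0.2, 5.3]
opening: 0.039
finger_force: 60.0
```

Emit:
arm_command(
  commands=[
    {"tx":0,"ty":0,"tz":-5,"yaw":0,"fingers":30},
    {"tx":0,"ty":0,"tz":-12,"yaw":0,"fingers":30},
    {"tx":0,"ty":0,"tz":-15,"yaw":0,"fingers":30},
    {"tx":0,"ty":0,"tz":-15,"yaw":0,"fingers":30},
    {"tx":0,"ty":0,"tz":-15,"yaw":0,"fingers":30},
    {"tx":0,"ty":0,"tz":-15,"yaw":0,"fingers":30},
    {"tx":0,"ty":0,"tz":-15,"yaw":0,"fingers":30},
    {"tx":0,"ty":0,"tz":-15,"yaw":0,"fingers":30},
    {"tx":0,"ty":0,"tz":-15,"yaw":0,"fingers":30},
    {"tx":0,"ty":0,"tz":-8,"yaw":0,"fingers":30},
    {"tx":0,"ty":0,"tz":0,"yaw":0,"fingers":30},
    {"tx":0,"ty":0,"tz":0,"yaw":0,"fingers":30},
  ],
)

```text
clock: 13.45
tcp_pos: [0.5961, -0.0856, 0.2091]
eef_rot: [-180.0, 0.0, 22.8]
force: [-0.6, 0.9, -1.5]
opening: 0.0391
finger_force: 60.4
```

```bash
python3 go.py 0.448 -0.1145 0.110
```

```text
t 13.45 tcp [ 0.5961 -0.0856  0.2091] [-180.     0.    22.8] open 0.0391 | tx -147.7 ty -30.8 tz 99.1
```

Emit:
arm_command(
  commands=[
    {"tx":-12,"ty":-3,"tz":0,"yaw":0,"fingers":30},
    {"tx":-30,"ty":-6,"tz":0,"yaw":0,"fingers":30},
    {"tx":-32,"ty":-7,"tz":0,"yaw":0,"fingers":30},
    {"tx":-32,"ty":-7,"tz":0,"yaw":0,"fingers":30},
    {"tx":-30,"ty":-6,"tz":0,"yaw":0,"fingers":30},
    {"tx":-12,"ty":-2,"tz":5,"yaw":0,"fingers":30},
    {"tx":0,"ty":0,"tz":18,"yaw":0,"fingers":30},
    {"tx":0,"ty":0,"tz":20,"yaw":0,"fingers":30},
    {"tx":0,"ty":0,"tz":20,"yaw":0,"fingers":30},
    {"tx":0,"ty":0,"tz":20,"yaw":0,"fingers":30},
    {"tx":0,"ty":0,"tz":15,"yaw":0,"fingers":30},
    {"tx":0,"ty":0,"tz":0,"yaw":0,"fingers":30},
  ],
)

```text
clock: 14.65
tcp_pos: [0.447, -0.1142, 0.1094]
eef_rot: [-179.9, 0.2, 22.8]
force: [-0.3, 0.3, -0.7]
opening: 0.0385
finger_force: 60.5
```

Emit:
arm_command(
  commands=[
    {"tx":0,"ty":0,"tz":0,"yaw":0,"fingers":30},
    {"tx":0,"ty":0,"tz":0,"yaw":0,"fingers":30},
  ],
)

```text
clock: 14.85
tcp_pos: [0.4482, -0.1146, 0.1119]
eef_rot: [180.0, -0.0, 22.8]
force: [-0.1, -0.9, -1.3]
opening: 0.0382
finger_force: 60.5
```

```bash
python3 go.py 0.448 -0.1145 0.084;  python3 look.py scene 0 0 b1 268 180 60
```

```text
t 14.85 tcp [ 0.4482 -0.1146  0.1119] [180.   -0.   22.8] open 0.0382 | tx -0.1 ty -0.1 tz 27.9
```

View pics/b1.png

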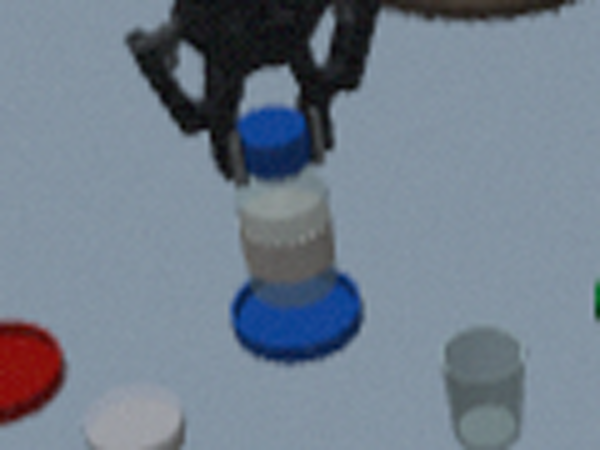

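Blue is centred above its cup (crop (295,310)), so I'll lower it.

Emit:
arm_command(
  commands=[
    {"tx":0,"ty":0,"tz":8,"yaw":0,"fingers":30},
    {"tx":0,"ty":0,"tz":8,"yaw":0,"fingers":30},
    {"tx":0,"ty":0,"tz":4,"yaw":0,"fingers":30},
    {"tx":0,"ty":0,"tz":3,"yaw":0,"fingers":30},
    {"tx":0,"ty":0,"tz":2,"yaw":0,"fingers":30},
    {"tx":0,"ty":0,"tz":2,"yaw":0,"fingers":30},
    {"tx":0,"ty":0,"tz":1,"yaw":0,"fingers":30},
    {"tx":0,"ty":0,"tz":0,"yaw":0,"fingers":30},
    {"tx":0,"ty":0,"tz":0,"yaw":0,"fingers":30},
  ],
)

```text
clock: 15.8
tcp_pos: [0.4479, -0.1145, 0.0839]
eef_rot: [180.0, -0.0, 22.8]
force: [-1.9, 1.2, 7.9]
opening: 0.0385
finger_force: 61.6
```

Contact at the expected height. Release and rise.

Emit:
arm_command(
  commands=[
    {"tx":0,"ty":0,"tz":0,"yaw":0,"fingers":50},
    {"tx":0,"ty":0,"tz":0,"yaw":0,"fingers":70},
    {"tx":0,"ty":0,"tz":0,"yaw":0,"fingers":85},
    {"tx":0,"ty":0,"tz":0,"yaw":0,"fingers":85},
    {"tx":0,"ty":0,"tz":0,"yaw":0,"fingers":85},
    {"tx":0,"ty":0,"tz":0,"yaw":0,"fingers":85},
    {"tx":0,"ty":0,"tz":-10,"yaw":0,"fingers":85},
    {"tx":0,"ty":0,"tz":-25,"yaw":0,"fingers":85},
    {"tx":0,"ty":0,"tz":-30,"yaw":0,"fingers":85},
    {"tx":0,"ty":0,"tz":-30,"yaw":0,"fingers":85},
    {"tx":0,"ty":0,"tz":-25,"yaw":0,"fingers":85},
    {"tx":0,"ty":0,"tz":-12,"yaw":0,"fingers":85},
  ],
)

```text
clock: 17.0
tcp_pos: [0.4482, -0.1146, 0.2182]
eef_rot: [179.9, -0.1, 22.8]
force: [0.9, 0.5, 0.2]
opening: 0.0849
finger_force: 0.0
```

```bash
python3 go.py 0.620 0.302 0.215
```

```text
t 17.0 tcp [ 0.4482 -0.1146  0.2182] [ 1.799e+02 -1.000e-01  2.280e+01] open 0.0849 | tx 319.8 ty -317.5 tz 3.2
```

Emit:
arm_command(
  commands=[
    {"tx":12,"ty":-12,"tz":0,"yaw":0,"fingers":85},
    {"tx":24,"ty":-24,"tz":0,"yaw":0,"fingers":85},
    {"tx":30,"ty":-30,"tz":0,"yaw":0,"fingers":85},
    {"tx":30,"ty":-30,"tz":0,"yaw":0,"fingers":85},
    {"tx":30,"ty":-30,"tz":0,"yaw":0,"fingers":85},
    {"tx":30,"ty":-30,"tz":0,"yaw":0,"fingers":85},
    {"tx":30,"ty":-30,"tz":0,"yaw":0,"fingers":85},
    {"tx":30,"ty":-30,"tz":0,"yaw":0,"fingers":85},
    {"tx":30,"ty":-30,"tz":0,"yaw":0,"fingers":85},
    {"tx":30,"ty":-30,"tz":0,"yaw":0,"fingers":85},
    {"tx":30,"ty":-30,"tz":0,"yaw":0,"fingers":85},
    {"tx":14,"ty":-11.5,"tz":0,"yaw":0,"fingers":85},
  ],
)

```text
clock: 18.2
tcp_pos: [0.6201, 0.3054, 0.2157]
eef_rot: [-180.0, -0.0, 22.9]
force: [-0.3, -1.0, -1.0]
opening: 0.085
finger_force: 0.0
```

Emit:
arm_command(
  commands=[
    {"tx":0,"ty":0,"tz":10,"yaw":0,"fingers":85},
    {"tx":0,"ty":0,"tz":20,"yaw":0,"fingers":85},
    {"tx":0,"ty":0,"tz":20,"yaw":0,"fingers":85},
    {"tx":0,"ty":0,"tz":10,"yaw":0,"fingers":85},
    {"tx":0,"ty":0,"tz":0,"yaw":0,"fingers":85},
    {"tx":0,"ty":0,"tz":0,"yaw":0,"fingers":85},
  ],
)

```text
clock: 18.8
tcp_pos: [0.62, 0.3019, 0.1561]
eef_rot: [180.0, -0.0, 22.8]
force: [0.3, -0.5, 0.1]
opening: 0.085
finger_force: 0.0
```

```bash
python3 go.py 0.620 0.302 0.080
```

```text
t 18.8 tcp [0.62   0.3019 0.1561] [180.   -0.   22.8] open 0.085 | tx 0.0 ty -0.2 tz 76.1
```

Emit:
arm_command(
  commands=[
    {"tx":0,"ty":0,"tz":15,"yaw":0,"fingers":85},
    {"tx":0,"ty":0,"tz":20,"yaw":0,"fingers":85},
    {"tx":0,"ty":0,"tz":20,"yaw":0,"fingers":85},
    {"tx":0,"ty":0,"tz":15,"yaw":0,"fingers":85},
    {"tx":0,"ty":0,"tz":6,"yaw":0,"fingers":85},
    {"tx":0,"ty":0,"tz":0,"yaw":0,"fingers":85},
    {"tx":0,"ty":0,"tz":0,"yaw":0,"fingers":85},
  ],
)

```text
clock: 19.5
tcp_pos: [0.6202, 0.3023, 0.0799]
eef_rot: [180.0, -0.1, 22.8]
force: [0.1, 0.3, -0.1]
opening: 0.0852
finger_force: 0.0
```

Emit:
arm_command(
  commands=[
    {"tx":0,"ty":0,"tz":0,"yaw":0,"fingers":60},
    {"tx":0,"ty":0,"tz":0,"yaw":0,"fingers":30},
    {"tx":0,"ty":0,"tz":0,"yaw":0,"fingers":30},
    {"tx":0,"ty":0,"tz":0,"yaw":0,"fingers":30},
    {"tx":0,"ty":0,"tz":0,"yaw":0,"fingers":30},
    {"tx":0,"ty":0,"tz":0,"yaw":0,"fingers":30},
    {"tx":0,"ty":0,"tz":0,"yaw":0,"fingers":30},
    {"tx":0,"ty":0,"tz":0,"yaw":0,"fingers":30},
    {"tx":0,"ty":0,"tz":0,"yaw":0,"fingers":30},
    {"tx":0,"ty":0,"tz":0,"yaw":0,"fingers":30},
  ],
)

```text
clock: 20.5
tcp_pos: [0.6202, 0.3022, 0.08]
eef_rot: [180.0, -0.1, 22.8]
force: [-0.8, -1.2, 5.9]
opening: 0.0384
finger_force: 59.9
```

Emit:
arm_command(
  commands=[
    {"tx":0,"ty":0,"tz":-5,"yaw":0,"fingers":30},
    {"tx":0,"ty":0,"tz":-12,"yaw":0,"fingers":30},
    {"tx":0,"ty":0,"tz":-15,"yaw":0,"fingers":30},
    {"tx":0,"ty":0,"tz":-15,"yaw":0,"fingers":30},
    {"tx":0,"ty":0,"tz":-15,"yaw":0,"fingers":30},
    {"tx":0,"ty":0,"tz":-15,"yaw":0,"fingers":30},
    {"tx":0,"ty":0,"tz":-15,"yaw":0,"fingers":30},
    {"tx":0,"ty":0,"tz":-15,"yaw":0,"fingers":30},
    {"tx":0,"ty":0,"tz":-15,"yaw":0,"fingers":30},
    {"tx":0,"ty":0,"tz":-15,"yaw":0,"fingers":30},
    {"tx":0,"ty":0,"tz":-5,"yaw":0,"fingers":30},
    {"tx":0,"ty":0,"tz":0,"yaw":0,"fingers":30},
  ],
)

```text
clock: 21.7
tcp_pos: [0.62, 0.3023, 0.2221]
eef_rot: [180.0, -0.1, 22.8]
force: [0.3, -0.7, -0.8]
opening: 0.0387
finger_force: 60.3
```

```bash
python3 go.py 0.4905 -0.2862 0.215
```

```text
t 21.7 tcp [0.62   0.3023 0.2221] [ 1.80e+02 -1.00e-01  2.28e+01] open 0.0387 | tx -347.4 ty 492.4 tz 7.1
```

Emit:
arm_command(
  commands=[
    {"tx":-10,"ty":15,"tz":0,"yaw":0,"fingers":30},
    {"tx":-20,"ty":28,"tz":0,"yaw":0,"fingers":30},
    {"tx":-22,"ty":31,"tz":0,"yaw":0,"fingers":30},
    {"tx":-22,"ty":31,"tz":0,"yaw":0,"fingers":30},
    {"tx":-22,"ty":31,"tz":0,"yaw":0,"fingers":30},
    {"tx":-22,"ty":31,"tz":0,"yaw":0,"fingers":30},
    {"tx":-22,"ty":31,"tz":0,"yaw":0,"fingers":30},
    {"tx":-22,"ty":31,"tz":0,"yaw":0,"fingers":30},
    {"tx":-22,"ty":31,"tz":0,"yaw":0,"fingers":30},
    {"tx":-22,"ty":31,"tz":0,"yaw":0,"fingers":30},
    {"tx":-22,"ty":31,"tz":0,"yaw":0,"fingers":30},
    {"tx":-22,"ty":31,"tz":0,"yaw":0,"fingers":30},
  ],
)

```text
clock: 22.9
tcp_pos: [0.5253, -0.1214, 0.2207]
eef_rot: [-180.0, 0.0, 22.8]
force: [0.4, -0.0, 0.1]
opening: 0.0384
finger_force: 60.3
```

Emit:
arm_command(
  commands=[
    {"tx":-22,"ty":31,"tz":0,"yaw":0,"fingers":30},
    {"tx":-22,"ty":31,"tz":0,"yaw":0,"fingers":30},
    {"tx":-22,"ty":31,"tz":0,"yaw":0,"fingers":30},
    {"tx":-20,"ty":29,"tz":0,"yaw":0,"fingers":30},
    {"tx":-11,"ty":17,"tz":0,"yaw":0,"fingers":30},
    {"tx":0,"ty":0,"tz":10,"yaw":0,"fingers":30},
    {"tx":0,"ty":0,"tz":20,"yaw":0,"fingers":30},
    {"tx":0,"ty":0,"tz":20,"yaw":0,"fingers":30},
    {"tx":0,"ty":0,"tz":20,"yaw":0,"fingers":30},
    {"tx":0,"ty":0,"tz":20,"yaw":0,"fingers":30},
    {"tx":0,"ty":0,"tz":15,"yaw":0,"fingers":30},
    {"tx":0,"ty":0,"tz":5,"yaw":0,"fingers":30},
  ],
)

```text
clock: 24.1
tcp_pos: [0.4899, -0.2843, 0.1091]
eef_rot: [-179.8, 0.1, 22.8]
force: [1.0, 1.8, -1.4]
opening: 0.0388
finger_force: 60.4
```

Emit:
arm_command(
  commands=[
    {"tx":0,"ty":0,"tz":0,"yaw":0,"fingers":30},
    {"tx":0,"ty":0,"tz":0,"yaw":0,"fingers":30},
  ],
)

```text
clock: 24.3
tcp_pos: [0.4908, -0.2855, 0.1116]
eef_rot: [180.0, -0.0, 22.8]
force: [-0.4, -0.5, -0.8]
opening: 0.0384
finger_force: 60.4
```

```bash
python3 go.py 0.4905 -0.2862 0.084; python3 look.py scene 0 0 r1 215 190 60
```

```text
t 24.3 tcp [ 0.4908 -0.2855  0.1116] [180.   -0.   22.8] open 0.0384 | tx -0.5 ty 0.5 tz 27.6
```

View pics/r1.png

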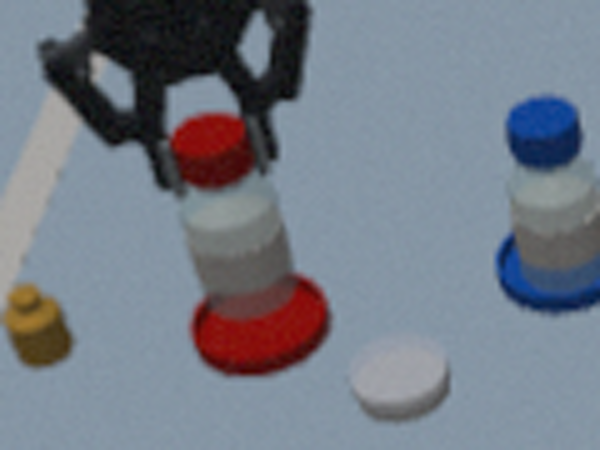

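Red is above its cup (crop (260,325)), and blue stands in its own cup at the right of the crop. I'll lower red.

Emit:
arm_command(
  commands=[
    {"tx":0,"ty":0,"tz":8,"yaw":0,"fingers":30},
    {"tx":0,"ty":0,"tz":8,"yaw":0,"fingers":30},
    {"tx":0,"ty":0,"tz":4,"yaw":0,"fingers":30},
    {"tx":0,"ty":0,"tz":3,"yaw":0,"fingers":30},
    {"tx":0,"ty":0,"tz":2,"yaw":0,"fingers":30},
    {"tx":0,"ty":0,"tz":2,"yaw":0,"fingers":30},
    {"tx":0,"ty":0,"tz":1,"yaw":0,"fingers":30},
    {"tx":0,"ty":0,"tz":0,"yaw":0,"fingers":30},
    {"tx":0,"ty":0,"tz":0,"yaw":0,"fingers":30},
  ],
)

```text
clock: 25.25
tcp_pos: [0.4907, -0.2859, 0.0839]
eef_rot: [180.0, -0.0, 22.8]
force: [-0.4, 0.8, 6.1]
opening: 0.0386
finger_force: 60.6
```

Emit:
arm_command(
  commands=[
    {"tx":0,"ty":0,"tz":0,"yaw":0,"fingers":50},
    {"tx":0,"ty":0,"tz":0,"yaw":0,"fingers":70},
    {"tx":0,"ty":0,"tz":0,"yaw":0,"fingers":85},
    {"tx":0,"ty":0,"tz":0,"yaw":0,"fingers":85},
    {"tx":0,"ty":0,"tz":0,"yaw":0,"fingers":85},
    {"tx":0,"ty":0,"tz":0,"yaw":0,"fingers":85},
    {"tx":0,"ty":0,"tz":-10,"yaw":0,"fingers":85},
    {"tx":0,"ty":0,"tz":-25,"yaw":0,"fingers":85},
    {"tx":0,"ty":0,"tz":-30,"yaw":0,"fingers":85},
    {"tx":0,"ty":0,"tz":-30,"yaw":0,"fingers":85},
    {"tx":0,"ty":0,"tz":-25,"yaw":0,"fingers":85},
    {"tx":0,"ty":0,"tz":-12,"yaw":0,"fingers":85},
  ],
)

```text
clock: 26.45
tcp_pos: [0.491, -0.2861, 0.2182]
eef_rot: [179.8, -0.1, 22.8]
force: [0.1, -0.4, 1.2]
opening: 0.085
finger_force: 0.0
```

```bash
python3 go.py 0.490 0.3077 0.215
```

```text
t 26.45 tcp [ 0.491  -0.2861  0.2182] [ 1.798e+02 -1.000e-01  2.280e+01] open 0.085 | tx 229.2 ty -547.8 tz 3.2
```

Emit:
arm_command(
  commands=[
    {"tx":7,"ty":-16,"tz":0,"yaw":0,"fingers":85},
    {"tx":13,"ty":-31,"tz":0,"yaw":0,"fingers":85},
    {"tx":14.5,"ty":-34.5,"tz":0,"yaw":0,"fingers":85},
    {"tx":14.5,"ty":-34.5,"tz":0,"yaw":0,"fingers":85},
    {"tx":14.5,"ty":-34.5,"tz":0,"yaw":0,"fingers":85},
    {"tx":14.5,"ty":-34.5,"tz":0,"yaw":0,"fingers":85},
    {"tx":14.5,"ty":-34.5,"tz":0,"yaw":0,"fingers":85},
    {"tx":14.5,"ty":-34.5,"tz":0,"yaw":0,"fingers":85},
    {"tx":14.5,"ty":-34.5,"tz":0,"yaw":0,"fingers":85},
    {"tx":14.5,"ty":-34.5,"tz":0,"yaw":0,"fingers":85},
    {"tx":14.5,"ty":-34.5,"tz":0,"yaw":0,"fingers":85},
    {"tx":14.5,"ty":-34.5,"tz":0,"yaw":0,"fingers":85},
  ],
)

```text
clock: 27.65
tcp_pos: [0.4894, 0.1416, 0.2142]
eef_rot: [-180.0, 0.1, 22.8]
force: [0.4, -0.4, -0.4]
opening: 0.0849
finger_force: 0.0
```

Emit:
arm_command(
  commands=[
    {"tx":14.5,"ty":-34.5,"tz":0,"yaw":0,"fingers":85},
    {"tx":14.5,"ty":-34.5,"tz":0,"yaw":0,"fingers":85},
    {"tx":14.5,"ty":-34.5,"tz":0,"yaw":0,"fingers":85},
    {"tx":14.5,"ty":-34.5,"tz":0,"yaw":0,"fingers":85},
    {"tx":6,"ty":-18,"tz":0,"yaw":0,"fingers":85},
    {"tx":0,"ty":0,"tz":10,"yaw":0,"fingers":85},
    {"tx":0,"ty":0,"tz":20,"yaw":0,"fingers":85},
    {"tx":0,"ty":0,"tz":20,"yaw":0,"fingers":85},
    {"tx":0,"ty":0,"tz":10,"yaw":0,"fingers":85},
    {"tx":0,"ty":0,"tz":0,"yaw":0,"fingers":85},
    {"tx":0,"ty":0,"tz":0,"yaw":0,"fingers":85},
  ],
)

```text
clock: 28.75
tcp_pos: [0.4894, 0.3079, 0.1554]
eef_rot: [180.0, 0.0, 22.8]
force: [-0.4, -0.8, 0.1]
opening: 0.085
finger_force: 0.0
```

```bash
python3 go.py 0.490 0.3077 0.080
```

```text
t 28.75 tcp [0.4894 0.3079 0.1554] [180.    0.   22.8] open 0.085 | tx 0.5 ty 0.4 tz 75.4
```

Emit:
arm_command(
  commands=[
    {"tx":0.5,"ty":0,"tz":15,"yaw":0,"fingers":85},
    {"tx":0,"ty":0,"tz":20,"yaw":0,"fingers":85},
    {"tx":0,"ty":0,"tz":20,"yaw":0,"fingers":85},
    {"tx":0,"ty":0,"tz":15,"yaw":0,"fingers":85},
    {"tx":0,"ty":0,"tz":5.5,"yaw":0,"fingers":85},
    {"tx":0,"ty":0,"tz":0,"yaw":0,"fingers":85},
    {"tx":0,"ty":0,"tz":0,"yaw":0,"fingers":85},
  ],
)

```text
clock: 29.45
tcp_pos: [0.4903, 0.3085, 0.0807]
eef_rot: [180.0, -0.1, 22.8]
force: [0.4, 0.2, -0.6]
opening: 0.0848
finger_force: 0.0
```

Emit:
arm_command(
  commands=[
    {"tx":0,"ty":0,"tz":0,"yaw":0,"fingers":60},
    {"tx":0,"ty":0,"tz":0,"yaw":0,"fingers":30},
    {"tx":0,"ty":0,"tz":0,"yaw":0,"fingers":30},
    {"tx":0,"ty":0,"tz":0,"yaw":0,"fingers":30},
    {"tx":0,"ty":0,"tz":0,"yaw":0,"fingers":30},
    {"tx":0,"ty":0,"tz":0,"yaw":0,"fingers":30},
    {"tx":0,"ty":0,"tz":0,"yaw":0,"fingers":30},
    {"tx":0,"ty":0,"tz":0,"yaw":0,"fingers":30},
    {"tx":0,"ty":0,"tz":0,"yaw":0,"fingers":30},
    {"tx":0,"ty":0,"tz":0,"yaw":0,"fingers":30},
  ],
)

```text
clock: 30.45
tcp_pos: [0.4902, 0.3083, 0.0804]
eef_rot: [180.0, -0.1, 22.8]
force: [-0.5, -2.1, 5.3]
opening: 0.0381
finger_force: 59.6
```

Emit:
arm_command(
  commands=[
    {"tx":0,"ty":0,"tz":-5,"yaw":0,"fingers":30},
    {"tx":0,"ty":0,"tz":-12,"yaw":0,"fingers":30},
    {"tx":0,"ty":0,"tz":-15,"yaw":0,"fingers":30},
    {"tx":0,"ty":0,"tz":-15,"yaw":0,"fingers":30},
    {"tx":0,"ty":0,"tz":-15,"yaw":0,"fingers":30},
    {"tx":0,"ty":0,"tz":-15,"yaw":0,"fingers":30},
    {"tx":0,"ty":0,"tz":-15,"yaw":0,"fingers":30},
    {"tx":0,"ty":0,"tz":-15,"yaw":0,"fingers":30},
    {"tx":0,"ty":0,"tz":-15,"yaw":0,"fingers":30},
    {"tx":0,"ty":0,"tz":-15,"yaw":0,"fingers":30},
    {"tx":0,"ty":0,"tz":-5,"yaw":0,"fingers":30},
    {"tx":0,"ty":0,"tz":0,"yaw":0,"fingers":30},
  ],
)

```text
clock: 31.65
tcp_pos: [0.4898, 0.3084, 0.2227]
eef_rot: [-180.0, -0.1, 22.8]
force: [0.2, 0.1, -1.0]
opening: 0.0387
finger_force: 60.3
```

```bash
python3 go.py 0.614 0.094 0.112
```

```text
t 31.65 tcp [0.4898 0.3084 0.2227] [-1.80e+02 -1.00e-01  2.28e+01] open 0.0387 | tx 31.4 ty 245.7 tz 110.7
```

Emit:
arm_command(
  commands=[
    {"tx":2,"ty":15,"tz":0,"yaw":0,"fingers":30},
    {"tx":4,"ty":30,"tz":0,"yaw":0,"fingers":30},
    {"tx":4,"ty":33,"tz":0,"yaw":0,"fingers":30},
    {"tx":4,"ty":33,"tz":0,"yaw":0,"fingers":30},
    {"tx":4,"ty":33,"tz":0,"yaw":0,"fingers":30},
    {"tx":4,"ty":33,"tz":0,"yaw":0,"fingers":30},
    {"tx":4,"ty":30,"tz":0,"yaw":0,"fingers":30},
    {"tx":4,"ty":25,"tz":0,"yaw":0,"fingers":30},
    {"tx":1.5,"ty":14,"tz":0,"yaw":0,"fingers":30},
    {"tx":0,"ty":0,"tz":0,"yaw":0,"fingers":30},
  ],
)

```text
clock: 32.65
tcp_pos: [0.6146, 0.0919, 0.2209]
eef_rot: [-180.0, 0.1, 22.7]
force: [0.1, 0.6, -0.8]
opening: 0.0386
finger_force: 60.4
```

Emit:
arm_command(
  commands=[
    {"tx":0,"ty":0,"tz":10,"yaw":0,"fingers":30},
    {"tx":0,"ty":0,"tz":20,"yaw":0,"fingers":30},
    {"tx":0,"ty":0,"tz":20,"yaw":0,"fingers":30},
    {"tx":0,"ty":0,"tz":20,"yaw":0,"fingers":30},
    {"tx":0,"ty":0,"tz":20,"yaw":0,"fingers":30},
    {"tx":0,"ty":0,"tz":15,"yaw":0,"fingers":30},
    {"tx":0,"ty":0,"tz":5,"yaw":0,"fingers":30},
    {"tx":0,"ty":0,"tz":0,"yaw":0,"fingers":30},
    {"tx":0,"ty":0,"tz":0,"yaw":0,"fingers":30},
  ],
)

```text
clock: 33.55
tcp_pos: [0.6142, 0.0942, 0.1123]
eef_rot: [180.0, -0.0, 22.8]
force: [-0.1, 0.1, -0.5]
opening: 0.0385
finger_force: 60.4
```

```bash
python3 go.py 0.614 0.094 0.0844; python3 look.py scene 0 0 y1 340 210 60
```

```text
t 33.55 tcp [0.6142 0.0942 0.1123] [180.   -0.   22.8] open 0.0385 | tx -0.3 ty 0.1 tz 27.9
```

View pics/y1.png

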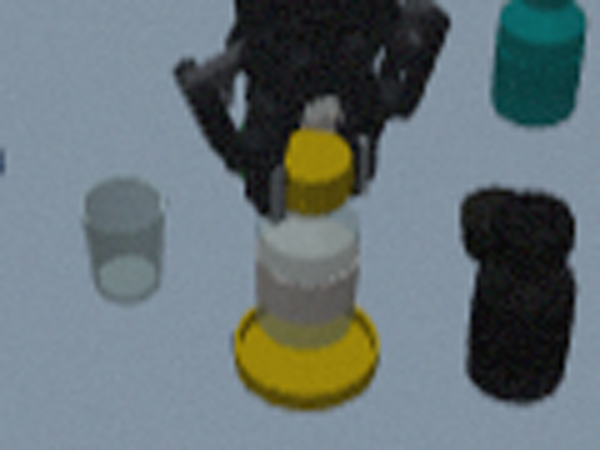

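Yellow is centred above its cup (crop (305,350)), so I'll lower it.

Emit:
arm_command(
  commands=[
    {"tx":0,"ty":0,"tz":8,"yaw":0,"fingers":30},
    {"tx":0,"ty":0,"tz":8,"yaw":0,"fingers":30},
    {"tx":0,"ty":0,"tz":4,"yaw":0,"fingers":30},
    {"tx":0,"ty":0,"tz":3,"yaw":0,"fingers":30},
    {"tx":0,"ty":0,"tz":2,"yaw":0,"fingers":30},
    {"tx":0,"ty":0,"tz":2,"yaw":0,"fingers":30},
    {"tx":0,"ty":0,"tz":1,"yaw":0,"fingers":30},
    {"tx":0,"ty":0,"tz":0,"yaw":0,"fingers":30},
    {"tx":0,"ty":0,"tz":0,"yaw":0,"fingers":30},
  ],
)

```text
clock: 34.5
tcp_pos: [0.6145, 0.0937, 0.0844]
eef_rot: [180.0, -0.1, 22.8]
force: [-1.2, -0.6, 5.3]
opening: 0.0388
finger_force: 60.6
```

Emit:
arm_command(
  commands=[
    {"tx":0,"ty":0,"tz":0,"yaw":0,"fingers":50},
    {"tx":0,"ty":0,"tz":0,"yaw":0,"fingers":70},
    {"tx":0,"ty":0,"tz":0,"yaw":0,"fingers":85},
    {"tx":0,"ty":0,"tz":0,"yaw":0,"fingers":85},
    {"tx":0,"ty":0,"tz":0,"yaw":0,"fingers":85},
    {"tx":0,"ty":0,"tz":0,"yaw":0,"fingers":85},
    {"tx":0,"ty":0,"tz":-10,"yaw":0,"fingers":85},
    {"tx":0,"ty":0,"tz":-25,"yaw":0,"fingers":85},
    {"tx":0,"ty":0,"tz":-30,"yaw":0,"fingers":85},
    {"tx":0,"ty":0,"tz":-30,"yaw":0,"fingers":85},
    {"tx":0,"ty":0,"tz":-25,"yaw":0,"fingers":85},
    {"tx":0,"ty":0,"tz":-12,"yaw":0,"fingers":85},
  ],
)

```text
clock: 35.7
tcp_pos: [0.6147, 0.0938, 0.2188]
eef_rot: [179.9, -0.2, 22.8]
force: [0.3, 0.8, 0.4]
opening: 0.0852
finger_force: 0.0
```

```bash
python3 -c "
from plant import eyes;import cv2
c=eyes.read_camera('scene')['color'][110:290,130:490];cv2.imwrite('pics/s2.png',cv2.resize(c[:,:,::-1],None,fx=2,fy=2,interpolation=cv2.INTER_CUBIC))"
```

```text
(no output)
```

View pics/s2.png

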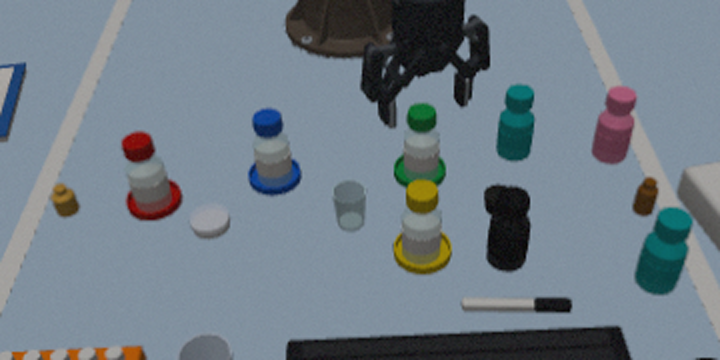

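All four bottles stand in their cups: red (148,175), blue (272,150), green (421,145) and yellow (422,225). The beaker (350,205) and the dish (210,221) have not moved, so I'll hand in.

```bash
python3 -c "
from plant import manip;print(manip.job_done())"
```

```text
the job is handed in; nothing more can be done
None
```

I put all four bottles upright in the cups matching their caps and handed the job in at about 36 s on the robot's clock; in the final picture the beaker and dish looked unmoved, and the hand-in gave no verdict.

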